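# Screw the eared lid onto the canister: back to the drop, then home

## Robot

A 7-joint arm with a two-finger parallel gripper is mounted at the origin on a cart in front of the work surface, level with it; the furniture and walls round the work are solid. World frame = base frame: x ahead of the robot, y to its left, z up, the work surface at z = 0. Lengths are in mm, angles in rad, forces in N, time in s.
With the tool pointing down it reaches from about 400 to 850 mm from the base axis. Payload 6.9 kg.
Tool frame: the origin (TCP) lies midway between the tips of the shut fingers; the grasp point (between the pads) lies 19 mm behind it; z points along the fingers, y is the line along which they close (so a half turn about z gives the same grasp; the last joint's range is limited). The gripper opens to 85 mm and grips with 20 to 120 N. Pads are 22 mm wide; open, the fingers measure 114 mm over their backs; the gripper's body (76 mm by 85 mm) begins 54 mm behind the grasp point. The pads swing forward as they close: fully open they stand 13 mm farther back than shut.
Start: joints at [1.411, 0.507, -0.238, 1.5, 0.126, 1.149, -0.155], TCP at [164.146, -603.048, 231.275] pointing down, gripper open.
Joint ranges: [-3.08, 3.08], [-0.24, 2.05], [-1.43, 1.35], [0, 2.5], [-1.52, 4.66], [0.17, 1.96], [-2.89, 2.89]. Speed limits (rad/s): [2.39, 2.39, 3.14, 3.14, 3.14, 3.14, 3.14].

## Interface

Orientations are given as a unit quaternion [w, x, y, z].
In Python, from workcell import * gives the robot as it stands.
- The arm moves only by the tool servo_tool, never from a script. Its argument "rows" is a list of rows, each an object of numbers: "dx", "dy", "dz": the shift along the tool's x, y, z in units of 40 mm (1.0 is 40 mm); "rx", "ry", "rz": the turn, a rotation vector about the tool's x, y, z in units of 5 degrees (1.0 is 5 degrees); "jaw": the opening, from -1 (shut) to 1 (fully open). A call has exactly 8 rows; each row shifts and turns the commanded pose from where the row before left it, along the tool's axes as they then stand; what a row does not reach is not made up. A row lasts 1/12 s, in which the tool goes at most 41.7 mm and 7.16 degrees, less where a joint would pass 70% of its speed; a pose out of reach is approached as far as the arm can. A call is refused whole if a number of a shift passes 1 or a number of a turn 1, either way. A call with a gripper value outside its range is refused whole. The fingers move at their own pace and stop on an object; the grip force is fixed at half the most. Time passes only in rows, so rows that do not move let the fingers close, or fill a call up. It gives the time, the measured TCP pose, the force, the opening and the grip force at its end, in the units of the state.
- state(): the state, without advancing time (a new reading comes with each control period).
- read_camera(name): name is "side" or "top" or "wrist"; returns a dict with "color" (480x640x3 uint8, red, green, blue), "depth" (480x640 float32, mm along the optical axis (not along the pixel's ray), 0 where there is no reading), "intrinsics" (3x3 intrinsics, pixels), "k1" (the pictures are not rectified: a ray, as slopes to the right and down, at radius r is drawn at 1 + k1 r^2 times it, then the intrinsics apply), "R" (3x3) and "t" (3): a world point X has camera coordinates R X + t. Camera axes: x right, y down, z forward; pixel columns grow to the right and rows downward; lengths in mm; the calibration is good to about 2 mm. A picture is of the moment at which its call begins.
- sign_off(): hands the job in; it is judged then, once.
The state is a dict: "clock": time; "qpos": joint angles; "joint_velocities": joint speeds; "tau": joint torques, N m; "tcp_pos": TCP position; "ee_rot": TCP orientation; "wrist_force": force on the tool from outside, world axes, zero at the start; "torque": the same for the moment, N m; "finger_gap": finger opening in mm; "finger_force": force on a finger pad.
Only numpy, scipy, OpenCV 4.12 (cv2) and the standard library are available. Lean on these libraries where they do the work, as an engineer would, in place of code of your own. Each camera call takes 0.05 s, during which the arm holds its last target. There are 200 camera calls.

## Task

The lid of the round canister has only been set on its neck and stands too high. Turn the lid back (anticlockwise seen from above) until you feel its pins drop into the start of the thread, then screw it forward (clockwise) until it comes to its stop, fully home and level. Leave the things round the canister where they stand.

Things in the scene. Friction and masses are not known exactly. Their poses are not given: they have to be found in the camera images.
- rim (a point): centre of the top edge of the canister's steel neck (80 mm across), 104 mm above the desk. The canister is a round grey metal container, 124 mm across, 60 mm high to the shoulder; it is too heavy to shift and never moves. The neck's three-start thread (starts 120 deg apart) is hidden under the lid; this frame's yaw does not tell where the starts lie.
- lid_top (a point): centre of the flat top of the lid; z up, x along its two ears. Round black lid, 112 mm across, 45 mm high, open below, 0.35 to 0.6 kg, loose on the neck with 1.5 mm side play. Height of this point over rim: 24 mm at the start (pins on top of the thread's flange), 12 mm once dropped into the thread, 6 mm when fully home.
- ear_a (a point): middle (half-way up) of the ear on the lid's +x side, 73 mm from the lid's axis. Each of the two equal, opposite ears is a flat upright tab from 56 to 90 mm from the axis, 16 mm thick (24 mm close to the skirt), 34 mm high; its upper edge lies 7 mm below the lid's top. An ear can be pushed sideways or pinched from above; under 4 N turns the lid.
- ear_b (a point): the same for the opposite ear, on the lid's -x side
- thread (a point): point on the neck's axis at the flange's height, 9 mm under rim. Three 7 mm pins in the lid ride here. From the start: turned clockwise they meet a wall after 10 to 80 deg, the lid no lower; turned anticlockwise 10 to 80 deg the lid drops 12 mm, and within 25 deg more meets a wall. Then clockwise 55 to 70 deg lowers it 6 mm more, to a firm stop: home.
- tape_measure: bystander: yellow and black pocket tape measure, 33x80x61 mm, standing loose near the canister; origin under its middle
- sticky_block: bystander: yellow block of sticky notes, 76x76x27 mm, lying loose near the canister; origin under its middle
- paint_pot_4: bystander: small round paint sample pot, 54 mm across, 61 mm high, standing loose near the canister; origin under its middle
Mind the look-alikes: they are no part of the job. Leave any white look-alike of the part that bears lid_top alone.

How it is judged:
By the outcome, as a careful person would: the job done as asked, in the order asked, and still so for the second after the job is handed in, with the robot touching nothing.
It also fails if it takes over 56 s, if anything falls off the work surface, if the arm or the gripper's body presses on something with over 40 N, if the wrist force passes 120 N, or if a joint passes its speed limit or range.

## Working session

There is one attempt and no reset: what is moved stays moved. The work goes in short steps, Python scripts to look and compute and a tool call to move; the robot and the scene stay as the last step left them, time stands still between calls to the robot, and variables do not carry over. Pictures are saved under pics/ and viewed, at most 10 in all, crops included, and the job is handed in when it is done.

Besides the shell and the picture viewer there is one more tool, called after "Request:" by a JSON object that holds its "name" and its "arguments". servo_tool: Moves the arm, as the interface text tells. Its arguments: {"type":"object","properties":{"rows":{"type":"array","items":{"type":"object","properties":{"dx":{"type":"number"},"dy":{"type":"number"},"dz":{"type":"number"},"rx":{"type":"number"},"ry":{"type":"number"},"rz":{"type":"number"},"jaw":{"type":"number"}}}}},"required":["rows"]}

```bash
ls; mkdir -p pics; cat > h.py <<'E'
from workcell import *
import numpy as np, cv2
def snap(name):
    c=read_camera(name); np.savez('/tmp/%s.npz'%name,**c); return c
def load(name): return dict(np.load('/tmp/%s.npz'%name))
def ray(c,u,v):
    K=c['intrinsics']; p=cv2.undistortPoints(np.array([[[u,v]]],float),K,np.array([float(c['k1']),0,0,0]))[0,0]
    return np.array([p[0],p[1],1.])
def world(c,u,v,z=None):
    d=ray(c,u,v);R=c['R'];t=c['t']
    if z is None: return R.T@(d*c['depth'][int(round(v)),int(round(u))]-t)
    o=-R.T@t; w=R.T@d; return o+w*(z-o[2])/w[2]
E
python3 - <<'E'
from h import *
a=snap('top');b=snap('side')
cv2.imwrite('pics/top.png',a['color'][...,::-1]);cv2.imwrite('pics/side.png',b['color'][...,::-1])
print(state())
E
```

```text
pics
{'clock': 0.1, 'qpos': array([ 1.41050076,  0.50821957, -0.23754408,  1.50101043,  0.1256977 ,
        1.1489319 , -0.15479522]), 'joint_velocities': array([-5.67998437e-04, -1.90620826e-03, -2.07385285e-03, -1.84557852e-03,
        5.70293556e-05, -5.95380020e-04, -3.99316041e-04]), 'tau': array([-4.05819883e-03, -6.21839190e+01, -2.19411626e+00, -2.50208044e+01,
        1.26160425e-02,  7.82626332e-03, -2.04935930e-05]), 'tcp_pos': array([ 163.99021079, -602.63585159,  230.54603248]), 'ee_rot': array([-7.81482495e-04,  9.91180180e-01,  1.32518776e-01, -1.18191564e-04]), 'wrist_force': array([0.82442237, 0.26265172, 0.04002606]), 'torque': array([-0.03724142, -0.02522168,  0.05777787]), 'finger_force': 0.0, 'finger_gap': 85.27525709532208}
```

View pics/top.png

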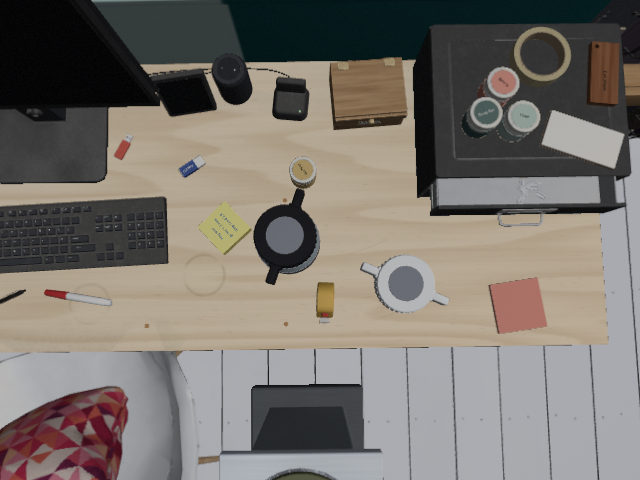

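View pics/side.png

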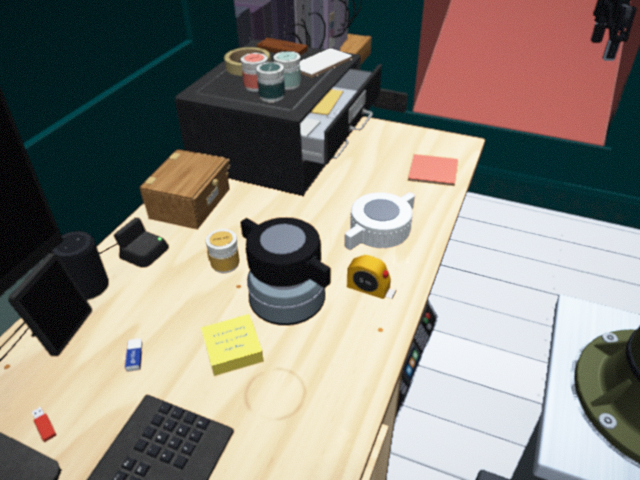

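The top view shows the black lid at (285,236) with ears at (297,200) and (273,272). It could be confused with the white lid at (405,284), which I leave alone, or the dark speaker at (232,80). I choose the black lid. Bystanders are the notes (224,228), the paint pot (303,172) and the tape measure (325,299).

```bash
python3 - <<'E'
from h import *
c=load('top')
np.set_printoptions(precision=1,suppress=True)
for n,u,v,z in [('lid',285,236,128),('earhi',298,195,121),('earlo',272,280,121),('pot',303,171,61),('tape',325,299,61),('note',224,228,27),('white',405,284,None)]:
    print(n,world(c,u,v,z),world(c,u,v))
i=c['color'][170:330,200:360,::-1]
cv2.imwrite('pics/crop.png',cv2.resize(i,(600,600),interpolation=cv2.INTER_CUBIC))
# fit black-lid points by height
vv,uu=np.mgrid[170:310,235:340]
P=np.array([world(c,u,v) for u,v in zip(uu.ravel(),vv.ravel())])
m=(P[:,2]>124)&(P[:,2]<135); Q=P[m];print('top pts',m.sum(),Q.mean(0),(Q.max(0)+Q.min(0))/2,Q.max(0)-Q.min(0))
e=(P[:,2]>112)&(P[:,2]<127);r=np.hypot(*(P[:,:2]-Q.mean(0)[:2]).T);e&=(r>64)&(r<95)
E=P[e];d=E-Q.mean(0);s=d[:,0]>0;print(e.sum(),E[s].mean(0),E[~s].mean(0),np.degrees(np.arctan2(*(E[s].mean(0)-E[~s].mean(0))[[1,0]])))
E
```

```text
lid [561.3  18.8 128. ] [561.6  19.  125. ]
earhi [636.1  -4.9 121. ] [636.7  -4.9 118.5]
earlo [484.  43. 121.] [484.1  43.3 117.2]
pot [695.4 -13.2  61. ] [694.8 -13.3  63.2]
tape [449.2 -51.3  61. ] [449.2 -51.3  58.8]
note [591.8 145.2  27. ] [591.6 145.   28.2]
white [ 475.3 -204.9   46.9] [ 475.3 -204.9   46.9]
top pts 2995 [563.1  19.7 127.8] [569.   19.8 128.8] [121.9 108.9   9.6]
257 [635.7  -5.3 119.8] [490.8  44.7 119.5] -19.021545491985382
```

View pics/crop.png

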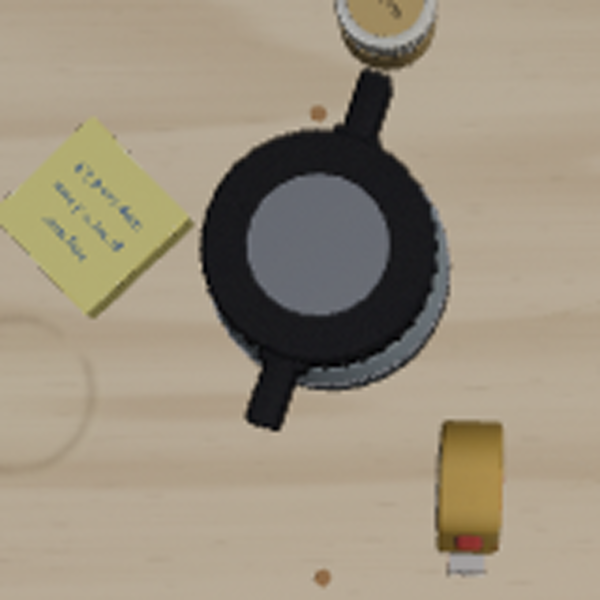

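```bash
cat >> h.py <<'E'
import json
def pose(s=None):
    s=s or state(); w,x,y,z=s['ee_rot']
    return np.array(s['tcp_pos']), np.degrees(np.arctan2(2*(x*y+w*z),1-2*(y*y+z*z)))
def plan(way,jaw):
    """way: list of (x,y,z,yaw,nrows)"""
    p,ps=pose(); out=[]
    for x,y,z,yaw,n in way:
        p1=np.array([x,y,z]);p0=p.copy();s0=ps
        for k in range(1,n+1):
            t=p0+(p1-p0)*k/n; a=s0+(yaw-s0)*k/n; r=np.radians(ps)
            X=np.array([np.cos(r),np.sin(r),0]);Y=np.array([np.sin(r),-np.cos(r),0]); d=(t-p)/40
            row=dict(dx=round(d@X,2),dy=round(d@Y,2),dz=round(-d[2],2),rz=round((ps-a)/5,2),jaw=jaw)
            p=p+40*(row['dx']*X+row['dy']*Y-row['dz']*np.array([0,0,1])); ps-=5*row['rz']; out.append(row)
    for i in range(0,len(out),8): print(json.dumps(out[i:i+8]))
E
python3 - <<'E'
from h import *
print(pose())
plan([(350,-380,225,0,8),(440,-100,215,-18.5,8),(490,43,200,-18.5,8)],-0.2)
E
```

```text
(array([ 163.99021079, -602.63585159,  230.54603248]), np.float64(15.230340253481325))
[{"dx": 0.74, "dy": -0.52, "dz": 0.02, "rz": 0.38, "jaw": -0.2}, {"dx": 0.73, "dy": -0.54, "dz": 0.01, "rz": 0.38, "jaw": -0.2}, {"dx": 0.71, "dy": -0.57, "dz": 0.02, "rz": 0.38, "jaw": -0.2}, {"dx": 0.69, "dy": -0.59, "dz": 0.02, "rz": 0.38, "jaw": -0.2}, {"dx": 0.66, "dy": -0.61, "dz": 0.02, "rz": 0.38, "jaw": -0.2}, {"dx": 0.65, "dy": -0.63, "dz": 0.01, "rz": 0.38, "jaw": -0.2}, {"dx": 0.63, "dy": -0.66, "dz": 0.02, "rz": 0.39, "jaw": -0.2}, {"dx": 0.6, "dy": -0.68, "dz": 0.02, "rz": 0.38, "jaw": -0.2}]
[{"dx": 0.28, "dy": -0.87, "dz": 0.03, "rz": 0.46, "jaw": -0.2}, {"dx": 0.25, "dy": -0.89, "dz": 0.03, "rz": 0.46, "jaw": -0.2}, {"dx": 0.21, "dy": -0.89, "dz": 0.03, "rz": 0.47, "jaw": -0.2}, {"dx": 0.17, "dy": -0.91, "dz": 0.03, "rz": 0.46, "jaw": -0.2}, {"dx": 0.14, "dy": -0.9, "dz": 0.04, "rz": 0.46, "jaw": -0.2}, {"dx": 0.1, "dy": -0.92, "dz": 0.03, "rz": 0.46, "jaw": -0.2}, {"dx": 0.06, "dy": -0.91, "dz": 0.03, "rz": 0.46, "jaw": -0.2}, {"dx": 0.03, "dy": -0.92, "dz": 0.03, "rz": 0.47, "jaw": -0.2}]
[{"dx": 0.01, "dy": -0.47, "dz": 0.05, "rz": -0.0, "jaw": -0.2}, {"dx": 0.0, "dy": -0.48, "dz": 0.04, "rz": -0.0, "jaw": -0.2}, {"dx": 0.01, "dy": -0.47, "dz": 0.05, "rz": -0.0, "jaw": -0.2}, {"dx": 0.0, "dy": -0.47, "dz": 0.05, "rz": -0.0, "jaw": -0.2}, {"dx": 0.01, "dy": -0.48, "dz": 0.04, "rz": -0.0, "jaw": -0.2}, {"dx": 0.01, "dy": -0.47, "dz": 0.05, "rz": -0.0, "jaw": -0.2}, {"dx": 0.0, "dy": -0.48, "dz": 0.05, "rz": -0.0, "jaw": -0.2}, {"dx": 0.01, "dy": -0.47, "dz": 0.04, "rz": -0.0, "jaw": -0.2}]
```

Request:
{"name": "servo_tool", "arguments": {"rows": [{"dx":0.74,"dy":-0.52,"dz":0.02,"rz":0.38,"jaw":-0.2},{"dx":0.73,"dy":-0.54,"dz":0.02,"rz":0.38,"jaw":-0.2},{"dx":0.71,"dy":-0.57,"dz":0.02,"rz":0.38,"jaw":-0.2},{"dx":0.69,"dy":-0.59,"dz":0.02,"rz":0.38,"jaw":-0.2},{"dx":0.66,"dy":-0.61,"dz":0.02,"rz":0.38,"jaw":-0.2},{"dx":0.65,"dy":-0.63,"dz":0.01,"rz":0.38,"jaw":-0.2},{"dx":0.63,"dy":-0.66,"dz":0.02,"rz":0.38,"jaw":-0.2},{"dx":0.6,"dy":-0.68,"dz":0.02,"rz":0.38,"jaw":-0.2}]}}

```text
validation failed for argument at $.ro...
```

Request:
{"name": "servo_tool", "arguments": {"rows": [{"dx":0.28,"dy":-0.87,"dz":0.03,"rz":0.46,"jaw":-0.2},{"dx":0.25,"dy":-0.89,"dz":0.03,"rz":0.46,"jaw":-0.2},{"dx":0.21,"dy":-0.89,"dz":0.03,"rz":0.46,"jaw":-0.2},{"dx":0.17,"dy":-0.91,"dz":0.03,"rz":0.46,"jaw":-0.2},{"dx":0.14,"dy":-0.9,"dz":0.03,"rz":0.46,"jaw":-0.2},{"dx":0.1,"dy":-0.92,"dz":0.03,"rz":0.46,"jaw":-0.2},{"dx":0.06,"dy":-0.91,"dz":0.03,"rz":0.46,"jaw":-0.2},{"dx":0.03,"dy":-0.92,"dz":0.03,"rz":0.46,"jaw":-0.2}]}}

```text
validation failed for argument at $.ro...
```

Request:
{"name": "servo_tool", "arguments": {"rows": [{"dx":0.74,"dy":-0.52,"dz":0.02,"rx":0,"ry":0,"rz":0.38,"jaw":-0.2},{"dx":0.73,"dy":-0.54,"dz":0.02,"rx":0,"ry":0,"rz":0.38,"jaw":-0.2},{"dx":0.71,"dy":-0.57,"dz":0.02,"rx":0,"ry":0,"rz":0.38,"jaw":-0.2},{"dx":0.69,"dy":-0.59,"dz":0.02,"rx":0,"ry":0,"rz":0.38,"jaw":-0.2},{"dx":0.66,"dy":-0.61,"dz":0.02,"rx":0,"ry":0,"rz":0.38,"jaw":-0.2},{"dx":0.65,"dy":-0.63,"dz":0.01,"rx":0,"ry":0,"rz":0.38,"jaw":-0.2},{"dx":0.63,"dy":-0.66,"dz":0.02,"rx":0,"ry":0,"rz":0.38,"jaw":-0.2},{"dx":0.6,"dy":-0.68,"dz":0.02,"rx":0,"ry":0,"rz":0.38,"jaw":-0.2}]}}

```text
clock: 0.77
tcp_pos: [350.7, -378.6, 225.1]
ee_rot: [-0.0, 1.0, -0.001, -0.0]
wrist_force: [-0.0, -0.9, -0.1]
finger_gap: 34.1
finger_force: 0.0
```

Request:
{"name": "servo_tool", "arguments": {"rows": [{"dx":0.28,"dy":-0.87,"dz":0.03,"rx":0,"ry":0,"rz":0.46,"jaw":-0.2},{"dx":0.25,"dy":-0.89,"dz":0.03,"rx":0,"ry":0,"rz":0.46,"jaw":-0.2},{"dx":0.21,"dy":-0.89,"dz":0.03,"rx":0,"ry":0,"rz":0.46,"jaw":-0.2},{"dx":0.17,"dy":-0.91,"dz":0.03,"rx":0,"ry":0,"rz":0.46,"jaw":-0.2},{"dx":0.14,"dy":-0.9,"dz":0.03,"rx":0,"ry":0,"rz":0.46,"jaw":-0.2},{"dx":0.1,"dy":-0.92,"dz":0.03,"rx":0,"ry":0,"rz":0.46,"jaw":-0.2},{"dx":0.06,"dy":-0.91,"dz":0.03,"rx":0,"ry":0,"rz":0.46,"jaw":-0.2},{"dx":0.03,"dy":-0.92,"dz":0.03,"rx":0,"ry":0,"rz":0.46,"jaw":-0.2}]}}

```text
clock: 1.43
tcp_pos: [439.7, -98.7, 215.6]
ee_rot: [0.0, 0.987, -0.161, -0.0]
wrist_force: [1.4, -0.3, 0.1]
finger_gap: 34.0
finger_force: 0.0
```

Request:
{"name": "servo_tool", "arguments": {"rows": [{"dx":0.01,"dy":-0.47,"dz":0.05,"rx":0,"ry":0,"rz":0,"jaw":-0.2},{"dx":0,"dy":-0.48,"dz":0.04,"rx":0,"ry":0,"rz":0,"jaw":-0.2},{"dx":0.01,"dy":-0.47,"dz":0.05,"rx":0,"ry":0,"rz":0,"jaw":-0.2},{"dx":0,"dy":-0.47,"dz":0.05,"rx":0,"ry":0,"rz":0,"jaw":-0.2},{"dx":0.01,"dy":-0.48,"dz":0.04,"rx":0,"ry":0,"rz":0,"jaw":-0.2},{"dx":0.01,"dy":-0.47,"dz":0.05,"rx":0,"ry":0,"rz":0,"jaw":-0.2},{"dx":0,"dy":-0.48,"dz":0.05,"rx":0,"ry":0,"rz":0,"jaw":-0.2},{"dx":0.01,"dy":-0.47,"dz":0.04,"rx":0,"ry":0,"rz":0,"jaw":-0.2}]}}

```text
clock: 2.1
tcp_pos: [489.4, 43.7, 200.5]
ee_rot: [0.0, 0.987, -0.16, -0.0]
wrist_force: [-0.0, -1.3, 0.7]
finger_gap: 33.8
finger_force: 0.0
```

```bash
python3 - <<'E'
from h import *
print(pose(),state()['qpos'].round(2))
c=snap('wrist')
cv2.imwrite('pics/w1.png',c['color'][...,::-1])
plan([(489,44,80,-18.5,8)],-0.2)
E
```

```text
(array([489.36521204,  43.73682337, 200.48131884]), np.float64(-18.3650370351955)) [ 0.11  0.34 -0.34  1.89  0.14  0.94 -2.19]
[{"dx": -0.0, "dy": 0.01, "dz": 0.38, "rz": 0.01, "jaw": -0.2}, {"dx": -0.0, "dy": 0.02, "dz": 0.37, "rz": 0.01, "jaw": -0.2}, {"dx": -0.0, "dy": 0.01, "dz": 0.38, "rz": 0.01, "jaw": -0.2}, {"dx": -0.0, "dy": 0.01, "dz": 0.38, "rz": 0.01, "jaw": -0.2}, {"dx": -0.0, "dy": 0.02, "dz": 0.37, "rz": 0.0, "jaw": -0.2}, {"dx": -0.0, "dy": 0.01, "dz": 0.38, "rz": 0.01, "jaw": -0.2}, {"dx": -0.0, "dy": 0.01, "dz": 0.37, "rz": 0.01, "jaw": -0.2}, {"dx": -0.0, "dy": 0.02, "dz": 0.38, "rz": 0.01, "jaw": -0.2}]
```

View pics/w1.png

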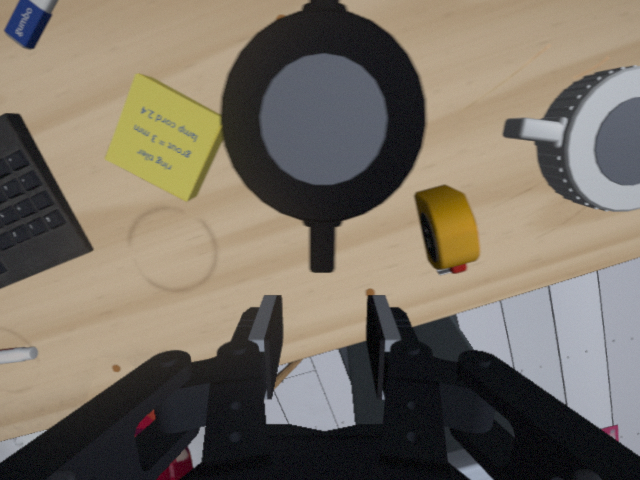

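The wrist view shows the black lid's centre at (323,118). The near ear at (322,250) lies on the midline between the fingers, x ≈ 322. I'll check the geometry once, then descend.

```bash
python3 - <<'E'
from h import *
c=load('wrist')
for u,v,z in [(323,118,128),(322,270,121),(322,228,121),(311,255,121),(333,255,121)]: print(world(c,u,v,z).round(1),world(c,u,v).round(1))
E
```

```text
[564.6  19.1 128. ] [564.6  19.1 128. ]
[480.8  47.6 121. ] [480.3  47.8 119.4]
[505.9  39.3 121. ] [505.4  39.4 118.7]
[492.1  50.9 121. ] [491.   51.4 117.2]
[487.9  38.3 121. ] [487.4  38.4 119.3]
```

Request:
{"name": "servo_tool", "arguments": {"rows": [{"dx":0,"dy":0.01,"dz":0.38,"rx":0,"ry":0,"rz":0,"jaw":-0.2},{"dx":0,"dy":0.01,"dz":0.38,"rx":0,"ry":0,"rz":0,"jaw":-0.2},{"dx":0,"dy":0,"dz":0.38,"rx":0,"ry":0,"rz":0,"jaw":-0.2},{"dx":0,"dy":0,"dz":0.38,"rx":0,"ry":0,"rz":0,"jaw":-0.2},{"dx":0,"dy":0,"dz":0.2,"rx":0,"ry":0,"rz":0,"jaw":-0.2},{"dx":0,"dy":0,"dz":0,"rx":0,"ry":0,"rz":0,"jaw":-0.2},{"dx":0,"dy":0,"dz":0,"rx":0,"ry":0,"rz":0,"jaw":-0.2},{"dx":0,"dy":0,"dz":0,"rx":0,"ry":0,"rz":0,"jaw":-0.2}]}}

```text
clock: 2.82
tcp_pos: [489.7, 42.1, 132.7]
ee_rot: [-0.0, 0.987, -0.16, 0.0]
wrist_force: [-0.2, -0.1, 0.4]
finger_gap: 33.8
finger_force: 0.0
```

Request:
{"name": "servo_tool", "arguments": {"rows": [{"dx":0,"dy":-0.05,"dz":0.2,"rx":0,"ry":0,"rz":0,"jaw":-0.2},{"dx":0,"dy":0,"dz":0.2,"rx":0,"ry":0,"rz":0,"jaw":-0.2},{"dx":0,"dy":0,"dz":0.2,"rx":0,"ry":0,"rz":0,"jaw":-0.2},{"dx":0,"dy":0,"dz":0.2,"rx":0,"ry":0,"rz":0,"jaw":-0.2},{"dx":0,"dy":0,"dz":0.2,"rx":0,"ry":0,"rz":0,"jaw":-0.2},{"dx":0,"dy":0,"dz":0.2,"rx":0,"ry":0,"rz":0,"jaw":-0.2},{"dx":0,"dy":0,"dz":0.07,"rx":0,"ry":0,"rz":0,"jaw":-0.2},{"dx":0,"dy":0,"dz":0,"rx":0,"ry":0,"rz":0,"jaw":-0.2}]}}

```text
clock: 3.48
tcp_pos: [489.3, 43.9, 80.3]
ee_rot: [0.0, 0.987, -0.16, -0.001]
wrist_force: [0.2, 0.1, -0.3]
finger_gap: 34.0
finger_force: 0.0
```

Request:
{"name": "servo_tool", "arguments": {"rows": [{"dx":0,"dy":0.067,"dz":0,"rx":0,"ry":0,"rz":-0.4,"jaw":-0.2},{"dx":0,"dy":0.067,"dz":0,"rx":0,"ry":0,"rz":-0.4,"jaw":-0.2},{"dx":0,"dy":0.067,"dz":0,"rx":0,"ry":0,"rz":-0.4,"jaw":-0.2},{"dx":0.01,"dy":0.067,"dz":0,"rx":0,"ry":0,"rz":-0.4,"jaw":-0.2},{"dx":0,"dy":0.067,"dz":0,"rx":0,"ry":0,"rz":-0.4,"jaw":-0.2},{"dx":0,"dy":0.067,"dz":0,"rx":0,"ry":0,"rz":-0.4,"jaw":-0.2},{"dx":0,"dy":0.067,"dz":0,"rx":0,"ry":0,"rz":-0.4,"jaw":-0.2},{"dx":0,"dy":0.067,"dz":0,"rx":0,"ry":0,"rz":-0.4,"jaw":-0.2}]}}

```text
clock: 4.15
tcp_pos: [486.4, 23.0, 81.6]
ee_rot: [-0.0, 1.0, -0.02, 0.0]
wrist_force: [-0.2, 0.1, -0.8]
finger_gap: 34.3
finger_force: 0.2
```

```bash
cat > chk.py <<'E'
from h import *
C=np.array([563.5,19.3])
s=state();p,ps=pose(s);d=p[:2]-C
print('pose',p.round(1),'yaw %.1f r %.1f ang %.1f'%(ps,np.hypot(*d),np.degrees(np.arctan2(d[1],d[0]))%360),'F',s['wrist_force'].round(1),'q7 %.2f'%s['qpos'][6])
for n in ('wrist','top'):
    c=snap(n); q=[]
    for dx in range(-50,51,5):
        for dy in range(-50,51,5):
            if np.hypot(dx,dy)>50: continue
            X=c['R']@np.array([C[0]+dx,C[1]+dy,122])+c['t']
            u,v=cv2.projectPoints(X.reshape(1,1,3),np.zeros(3),np.zeros(3),c['intrinsics'],np.array([float(c['k1']),0,0,0]))[0].ravel()
            if 0<=u<639 and 0<=v<479:
                w=world(c,u,v)
                if 100<w[2]<135 and c['depth'][int(round(v)),int(round(u))]>0:q.append(w)
    q=np.array(q)
    if len(q)>20:
        A=np.c_[q[:,:2]-C,np.ones(len(q))]; m=abs(q[:,2]-np.median(q[:,2]))<3
        k=np.linalg.lstsq(A[m],q[m,2],rcond=None)[0]; print(n,len(q),'z %.1f'%k[2],'tilt deg',np.degrees(k[:2]).round(1))
    else: print(n,'few',len(q))
E
python3 chk.py
```

```text
pose [486.4  23.   81.6] yaw -2.3 r 77.2 ang 177.3 F [-0.2  0.1 -0.8] q7 -2.02
wrist 255 z 127.7 tilt deg [ 0.9 -0.3]
top 102 z 127.1 tilt deg [ 0.6 -0.2]
```

Request:
{"name": "servo_tool", "arguments": {"rows": [{"dx":0,"dy":0.05,"dz":0,"rx":0,"ry":0,"rz":-0.3,"jaw":-0.2},{"dx":0,"dy":0.05,"dz":0,"rx":0,"ry":0,"rz":-0.3,"jaw":-0.2},{"dx":0,"dy":0.05,"dz":0,"rx":0,"ry":0,"rz":-0.3,"jaw":-0.2},{"dx":0,"dy":0.05,"dz":0,"rx":0,"ry":0,"rz":-0.3,"jaw":-0.2},{"dx":0,"dy":0.05,"dz":0,"rx":0,"ry":0,"rz":-0.3,"jaw":-0.2},{"dx":0,"dy":0.05,"dz":0,"rx":0,"ry":0,"rz":-0.3,"jaw":-0.2},{"dx":0,"dy":0.05,"dz":0,"rx":0,"ry":0,"rz":-0.3,"jaw":-0.2},{"dx":0,"dy":0.05,"dz":0,"rx":0,"ry":0,"rz":-0.3,"jaw":-0.2}]}}

```text
clock: 4.92
tcp_pos: [486.8, 6.7, 81.3]
ee_rot: [0.0, 0.996, 0.085, -0.0]
wrist_force: [-0.4, -1.1, 0.7]
finger_gap: 34.4
finger_force: 0.0
```

```bash
python3 chk.py
```

```text
pose [486.8   6.7  81.3] yaw 9.8 r 77.7 ang 189.3 F [-0.4 -1.1  0.7] q7 -1.83
wrist 251 z 115.5 tilt deg [0.8 0.1]
top 69 z 116.3 tilt deg [-1.5 -1. ]
```

The lid dropped 12 mm (127.7 → 115.5), so the pins are in the thread. Joint 7 would run short on the way back, so I'll lift, flip the hand half a turn and straddle the same ear again.

Request:
{"name": "servo_tool", "arguments": {"rows": [{"dx":0,"dy":-0.05,"dz":-0.5,"rx":0,"ry":0,"rz":0,"jaw":-0.2},{"dx":0,"dy":0,"dz":-0.6,"rx":0,"ry":0,"rz":0,"jaw":-0.2},{"dx":0,"dy":0,"dz":-0.6,"rx":0,"ry":0,"rz":0,"jaw":-0.2},{"dx":0,"dy":0,"dz":-0.1,"rx":0,"ry":0,"rz":-1,"jaw":-0.2},{"dx":0,"dy":0,"dz":0,"rx":0,"ry":0,"rz":-1,"jaw":-0.2},{"dx":0,"dy":0,"dz":0,"rx":0,"ry":0,"rz":-1,"jaw":-0.2},{"dx":0,"dy":0,"dz":0,"rx":0,"ry":0,"rz":-1,"jaw":-0.2},{"dx":0,"dy":0,"dz":0,"rx":0,"ry":0,"rz":-1,"jaw":-0.2}]}}

```text
clock: 5.68
tcp_pos: [486.5, 9.0, 153.4]
ee_rot: [0.0, 0.954, 0.3, 0.0]
wrist_force: [0.3, 0.0, 0.4]
finger_gap: 34.3
finger_force: 0.0
```

Request:
{"name": "servo_tool", "arguments": {"rows": [{"dx":0,"dy":0,"dz":0,"rx":0,"ry":0,"rz":-1,"jaw":-0.2},{"dx":0,"dy":0,"dz":0,"rx":0,"ry":0,"rz":-1,"jaw":-0.2},{"dx":0,"dy":0,"dz":0,"rx":0,"ry":0,"rz":-1,"jaw":-0.2},{"dx":0,"dy":0,"dz":0,"rx":0,"ry":0,"rz":-1,"jaw":-0.2},{"dx":0,"dy":0,"dz":0,"rx":0,"ry":0,"rz":-1,"jaw":-0.2},{"dx":0,"dy":0,"dz":0,"rx":0,"ry":0,"rz":-1,"jaw":-0.2},{"dx":0,"dy":0,"dz":0,"rx":0,"ry":0,"rz":-1,"jaw":-0.2},{"dx":0,"dy":0,"dz":0,"rx":0,"ry":0,"rz":-1,"jaw":-0.2}]}}

```text
clock: 6.35
tcp_pos: [486.4, 9.0, 153.3]
ee_rot: [-0.0, 0.794, 0.608, -0.0]
wrist_force: [0.1, -0.5, -0.8]
finger_gap: 34.5
finger_force: 0.0
```

Request:
{"name": "servo_tool", "arguments": {"rows": [{"dx":0,"dy":0,"dz":0,"rx":0,"ry":0,"rz":-1,"jaw":-0.2},{"dx":0,"dy":0,"dz":0,"rx":0,"ry":0,"rz":-1,"jaw":-0.2},{"dx":0,"dy":0,"dz":0,"rx":0,"ry":0,"rz":-1,"jaw":-0.2},{"dx":0,"dy":0,"dz":0,"rx":0,"ry":0,"rz":-1,"jaw":-0.2},{"dx":0,"dy":0,"dz":0,"rx":0,"ry":0,"rz":-1,"jaw":-0.2},{"dx":0,"dy":0,"dz":0,"rx":0,"ry":0,"rz":-1,"jaw":-0.2},{"dx":0,"dy":0,"dz":0,"rx":0,"ry":0,"rz":-1,"jaw":-0.2},{"dx":0,"dy":0,"dz":0,"rx":0,"ry":0,"rz":-1,"jaw":-0.2}]}}

```text
clock: 7.02
tcp_pos: [486.4, 8.9, 153.3]
ee_rot: [-0.0, 0.538, 0.843, -0.0]
wrist_force: [1.3, -0.3, 0.2]
finger_gap: 33.9
finger_force: 0.0
```

Request:
{"name": "servo_tool", "arguments": {"rows": [{"dx":0,"dy":0,"dz":0,"rx":0,"ry":0,"rz":-1,"jaw":-0.2},{"dx":0,"dy":0,"dz":0,"rx":0,"ry":0,"rz":-1,"jaw":-0.2},{"dx":0,"dy":0,"dz":0,"rx":0,"ry":0,"rz":-1,"jaw":-0.2},{"dx":0,"dy":0,"dz":0,"rx":0,"ry":0,"rz":-1,"jaw":-0.2},{"dx":0,"dy":0,"dz":0,"rx":0,"ry":0,"rz":-1,"jaw":-0.2},{"dx":0,"dy":0,"dz":0,"rx":0,"ry":0,"rz":-1,"jaw":-0.2},{"dx":0,"dy":0,"dz":0,"rx":0,"ry":0,"rz":-1,"jaw":-0.2},{"dx":0,"dy":0,"dz":0,"rx":0,"ry":0,"rz":-1,"jaw":-0.2}]}}

```text
clock: 7.68
tcp_pos: [486.4, 8.9, 153.3]
ee_rot: [-0.0, 0.218, 0.976, -0.0]
wrist_force: [-0.0, 0.9, 0.2]
finger_gap: 34.3
finger_force: 0.0
```

```bash
python3 chk.py; python3 - <<'E'
from h import *
c=load('top');cv2.imwrite('pics/t2.png',cv2.resize(c['color'][150:350,180:380,::-1],(600,600),interpolation=cv2.INTER_CUBIC))
E
```

```text
pose [486.4   8.9 153.3] yaw 154.9 r 77.8 ang 187.7 F [-0.   0.9  0.2] q7 0.30
wrist 100 z 115.4 tilt deg [ 0.4 -0.3]
top few 12
```

View pics/t2.png

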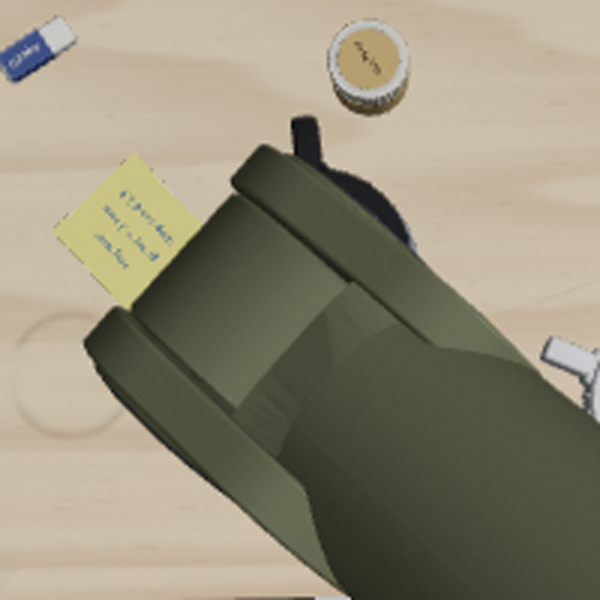

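The arm hides the near ear here. The far ear's tip shows at crop (306,120), which is full-image (282,190); I'll take the lid's angle from it.

```bash
python3 - <<'E'
from h import *
c=load('top')
C=np.array([563.5,19.3])
for u,v in [(294,120),(317,120),(300,155),(324,155)]:
    w=world(c,180+u/3,150+v/3,109);d=w[:2]-C;print(w.round(1),np.degrees(np.arctan2(d[1],d[0])))
a=184;x,y=C+77*np.array([np.cos(np.radians(a)),np.sin(np.radians(a))])
plan([(x,y,130,a,8),(x,y,78,a,8)],-0.2)
E
```

```text
[648.5  31.9 109. ] 8.419330006828448
[648.3  17.9 109. ] -0.9653888863601158
[626.8  28.4 109. ] 8.189278440274173
[626.6  13.8 109. ] -4.956678456311891
[{"dx": 0.01, "dy": 0.01, "dz": 0.07, "rz": -0.73, "jaw": -0.2}, {"dx": 0.0, "dy": 0.02, "dz": 0.07, "rz": -0.74, "jaw": -0.2}, {"dx": 0.0, "dy": 0.02, "dz": 0.08, "rz": -0.73, "jaw": -0.2}, {"dx": 0.01, "dy": 0.01, "dz": 0.07, "rz": -0.73, "jaw": -0.2}, {"dx": -0.0, "dy": 0.02, "dz": 0.07, "rz": -0.73, "jaw": -0.2}, {"dx": 0.0, "dy": 0.01, "dz": 0.07, "rz": -0.74, "jaw": -0.2}, {"dx": 0.0, "dy": 0.02, "dz": 0.07, "rz": -0.73, "jaw": -0.2}, {"dx": -0.0, "dy": 0.01, "dz": 0.08, "rz": -0.73, "jaw": -0.2}]
[{"dx": -0.0, "dy": 0.0, "dz": 0.16, "rz": -0.0, "jaw": -0.2}, {"dx": -0.0, "dy": 0.0, "dz": 0.16, "rz": -0.0, "jaw": -0.2}, {"dx": -0.0, "dy": 0.0, "dz": 0.17, "rz": -0.0, "jaw": -0.2}, {"dx": -0.0, "dy": 0.0, "dz": 0.16, "rz": -0.0, "jaw": -0.2}, {"dx": -0.0, "dy": 0.0, "dz": 0.16, "rz": -0.0, "jaw": -0.2}, {"dx": -0.0, "dy": 0.0, "dz": 0.16, "rz": -0.0, "jaw": -0.2}, {"dx": -0.0, "dy": 0.0, "dz": 0.16, "rz": -0.0, "jaw": -0.2}, {"dx": -0.0, "dy": 0.0, "dz": 0.17, "rz": -0.0, "jaw": -0.2}]
```

Request:
{"name": "servo_tool", "arguments": {"rows": [{"dx":0.01,"dy":0.01,"dz":0.07,"rx":0,"ry":0,"rz":-0.73,"jaw":-0.2},{"dx":0,"dy":0.02,"dz":0.07,"rx":0,"ry":0,"rz":-0.73,"jaw":-0.2},{"dx":0,"dy":0.02,"dz":0.07,"rx":0,"ry":0,"rz":-0.73,"jaw":-0.2},{"dx":0.01,"dy":0.01,"dz":0.07,"rx":0,"ry":0,"rz":-0.73,"jaw":-0.2},{"dx":0,"dy":0.02,"dz":0.07,"rx":0,"ry":0,"rz":-0.73,"jaw":-0.2},{"dx":0,"dy":0.01,"dz":0.07,"rx":0,"ry":0,"rz":-0.73,"jaw":-0.2},{"dx":0,"dy":0.02,"dz":0.07,"rx":0,"ry":0,"rz":-0.73,"jaw":-0.2},{"dx":0,"dy":0.01,"dz":0.07,"rx":0,"ry":0,"rz":-0.73,"jaw":-0.2}]}}

```text
clock: 8.45
tcp_pos: [486.8, 13.9, 130.7]
ee_rot: [-0.0, -0.033, 0.999, -0.0]
wrist_force: [0.3, -0.9, -0.0]
finger_gap: 34.4
finger_force: 0.0
```

Request:
{"name": "servo_tool", "arguments": {"rows": [{"dx":0,"dy":0,"dz":0.16,"rx":0,"ry":0,"rz":0,"jaw":-0.2},{"dx":0,"dy":0,"dz":0.16,"rx":0,"ry":0,"rz":0,"jaw":-0.2},{"dx":0,"dy":0,"dz":0.16,"rx":0,"ry":0,"rz":0,"jaw":-0.2},{"dx":0,"dy":0,"dz":0.16,"rx":0,"ry":0,"rz":0,"jaw":-0.2},{"dx":0,"dy":0,"dz":0.16,"rx":0,"ry":0,"rz":0,"jaw":-0.2},{"dx":0,"dy":0,"dz":0.16,"rx":0,"ry":0,"rz":0,"jaw":-0.2},{"dx":0,"dy":0,"dz":0.16,"rx":0,"ry":0,"rz":0,"jaw":-0.2},{"dx":0,"dy":0,"dz":0.16,"rx":0,"ry":0,"rz":0,"jaw":-0.2}]}}

```text
clock: 9.12
tcp_pos: [486.8, 13.9, 79.0]
ee_rot: [-0.0, -0.033, 0.999, 0.0]
wrist_force: [-0.1, 0.5, 0.4]
finger_gap: 34.0
finger_force: 0.0
```

```bash
python3 chk.py
```

```text
pose [486.8  13.9  79. ] yaw -176.2 r 76.9 ang 184.1 F [-0.1  0.5  0.4] q7 0.59
wrist few 0
top 71 z 116.6 tilt deg [-1.6  1.3]
```

Request:
{"name": "servo_tool", "arguments": {"rows": [{"dx":0,"dy":0.067,"dz":0,"rx":0,"ry":0,"rz":0.4,"jaw":-0.2},{"dx":0,"dy":0.067,"dz":0,"rx":0,"ry":0,"rz":0.4,"jaw":-0.2},{"dx":0,"dy":0.067,"dz":0,"rx":0,"ry":0,"rz":0.4,"jaw":-0.2},{"dx":-0.01,"dy":0.067,"dz":0,"rx":0,"ry":0,"rz":0.4,"jaw":-0.2},{"dx":0,"dy":0.067,"dz":0,"rx":0,"ry":0,"rz":0.4,"jaw":-0.2},{"dx":0,"dy":0.067,"dz":0,"rx":0,"ry":0,"rz":0.4,"jaw":-0.2},{"dx":0,"dy":0.067,"dz":0,"rx":0,"ry":0,"rz":0.4,"jaw":-0.2},{"dx":0,"dy":0.067,"dz":0,"rx":0,"ry":0,"rz":0.4,"jaw":-0.2}]}}

```text
clock: 9.88
tcp_pos: [488.6, 35.4, 79.9]
ee_rot: [0.0, 0.107, 0.994, 0.0]
wrist_force: [0.5, -0.1, -0.4]
finger_gap: 34.1
finger_force: 0.1
```

Request:
{"name": "servo_tool", "arguments": {"rows": [{"dx":0,"dy":0.067,"dz":0,"rx":0,"ry":0,"rz":0.4,"jaw":-0.2},{"dx":0,"dy":0.067,"dz":0,"rx":0,"ry":0,"rz":0.4,"jaw":-0.2},{"dx":0,"dy":0.067,"dz":0,"rx":0,"ry":0,"rz":0.4,"jaw":-0.2},{"dx":-0.01,"dy":0.067,"dz":0,"rx":0,"ry":0,"rz":0.4,"jaw":-0.2},{"dx":0,"dy":0.067,"dz":0,"rx":0,"ry":0,"rz":0.4,"jaw":-0.2},{"dx":0,"dy":0.067,"dz":0,"rx":0,"ry":0,"rz":0.4,"jaw":-0.2},{"dx":0,"dy":0.067,"dz":0,"rx":0,"ry":0,"rz":0.4,"jaw":-0.2},{"dx":0,"dy":0.067,"dz":0,"rx":0,"ry":0,"rz":0.4,"jaw":-0.2}]}}

```text
clock: 10.55
tcp_pos: [495.9, 55.5, 79.9]
ee_rot: [0.0, 0.244, 0.97, 0.0]
wrist_force: [-0.2, -1.0, -0.4]
finger_gap: 33.9
finger_force: 0.1
```

```bash
python3 chk.py
```

```text
pose [495.9  55.5  79.9] yaw 151.7 r 76.6 ang 151.8 F [-0.2 -1.  -0.4] q7 0.06
wrist few 0
top 167 z 113.7 tilt deg [-1.   1.1]
```

Request:
{"name": "servo_tool", "arguments": {"rows": [{"dx":0,"dy":0.067,"dz":0,"rx":0,"ry":0,"rz":0.4,"jaw":-0.2},{"dx":0,"dy":0.067,"dz":0,"rx":0,"ry":0,"rz":0.4,"jaw":-0.2},{"dx":0,"dy":0.067,"dz":0,"rx":0,"ry":0,"rz":0.4,"jaw":-0.2},{"dx":0,"dy":0.067,"dz":0,"rx":0,"ry":0,"rz":0.4,"jaw":-0.2},{"dx":0,"dy":0.067,"dz":0,"rx":0,"ry":0,"rz":0.4,"jaw":-0.2},{"dx":0,"dy":0.067,"dz":0,"rx":0,"ry":0,"rz":0.4,"jaw":-0.2},{"dx":0,"dy":0.067,"dz":0,"rx":0,"ry":0,"rz":0.4,"jaw":-0.2},{"dx":0,"dy":0.067,"dz":0,"rx":0,"ry":0,"rz":0.4,"jaw":-0.2}]}}

```text
clock: 11.32
tcp_pos: [508.1, 72.7, 79.7]
ee_rot: [-0.0, 0.376, 0.927, -0.0]
wrist_force: [0.1, -0.0, -0.7]
finger_gap: 33.9
finger_force: 0.1
```

Request:
{"name": "servo_tool", "arguments": {"rows": [{"dx":0,"dy":0.05,"dz":0,"rx":0,"ry":0,"rz":0.3,"jaw":-0.2},{"dx":0,"dy":0.05,"dz":0,"rx":0,"ry":0,"rz":0.3,"jaw":-0.2},{"dx":0,"dy":0.05,"dz":0,"rx":0,"ry":0,"rz":0.3,"jaw":-0.2},{"dx":0,"dy":0.05,"dz":0,"rx":0,"ry":0,"rz":0.3,"jaw":-0.2},{"dx":-0.01,"dy":0.05,"dz":0,"rx":0,"ry":0,"rz":0.3,"jaw":-0.2},{"dx":0,"dy":0,"dz":0,"rx":0,"ry":0,"rz":0,"jaw":-0.2},{"dx":0,"dy":0,"dz":0,"rx":0,"ry":0,"rz":0,"jaw":-0.2},{"dx":0,"dy":0,"dz":0,"rx":0,"ry":0,"rz":0,"jaw":-0.2}]}}

```text
clock: 11.98
tcp_pos: [515.7, 79.1, 79.7]
ee_rot: [0.0, 0.436, 0.9, -0.0]
wrist_force: [-0.2, 0.0, 0.4]
finger_gap: 34.0
finger_force: 0.0
```

```bash
python3 chk.py
```

```text
pose [515.7  79.1  79.7] yaw 128.4 r 76.6 ang 128.6 F [-0.2  0.   0.4] q7 -0.29
wrist few 0
top 168 z 110.7 tilt deg [-1.2  0.6]
```

Request:
{"name": "servo_tool", "arguments": {"rows": [{"dx":0,"dy":0.034,"dz":0,"rx":0,"ry":0,"rz":0.2,"jaw":-0.2},{"dx":0,"dy":0.034,"dz":0,"rx":0,"ry":0,"rz":0.2,"jaw":-0.2},{"dx":0,"dy":0.034,"dz":0,"rx":0,"ry":0,"rz":0.2,"jaw":-0.2},{"dx":0,"dy":0.034,"dz":0,"rx":0,"ry":0,"rz":0.2,"jaw":-0.2},{"dx":0,"dy":0.034,"dz":0,"rx":0,"ry":0,"rz":0.2,"jaw":-0.2},{"dx":0,"dy":0.034,"dz":0,"rx":0,"ry":0,"rz":0.2,"jaw":-0.2},{"dx":0,"dy":0.034,"dz":0,"rx":0,"ry":0,"rz":0.2,"jaw":-0.2},{"dx":0,"dy":0.034,"dz":0,"rx":0,"ry":0,"rz":0.2,"jaw":-0.2}]}}

```text
clock: 12.75
tcp_pos: [518.7, 80.0, 77.7]
ee_rot: [-0.003, 0.499, 0.867, -0.008]
wrist_force: [-17.4, -13.1, 7.2]
finger_gap: 34.0
finger_force: 11.2
```

```bash
python3 chk.py
```

```text
pose [518.7  80.   77.7] yaw 120.2 r 75.4 ang 126.4 F [-17.4 -13.1   7.2] q7 -0.41
wrist few 0
top 156 z 111.5 tilt deg [-1.5  0.2]
```

Request:
{"name": "servo_tool", "arguments": {"rows": [{"dx":0,"dy":0.02,"dz":0,"rx":0,"ry":0,"rz":0,"jaw":-0.2},{"dx":0,"dy":0.02,"dz":0,"rx":0,"ry":0,"rz":0,"jaw":-0.2},{"dx":0,"dy":0,"dz":0,"rx":0,"ry":0,"rz":0,"jaw":-0.2},{"dx":0,"dy":0,"dz":0,"rx":0,"ry":0,"rz":0,"jaw":-0.2},{"dx":0,"dy":0,"dz":0,"rx":0,"ry":0,"rz":0,"jaw":-0.2},{"dx":0,"dy":0,"dz":0,"rx":0,"ry":0,"rz":0,"jaw":-0.2},{"dx":0,"dy":0,"dz":0,"rx":0,"ry":0,"rz":0,"jaw":-0.2},{"dx":0,"dy":0,"dz":0,"rx":0,"ry":0,"rz":0,"jaw":-0.2}]}}

```text
clock: 13.52
tcp_pos: [518.8, 80.0, 77.4]
ee_rot: [-0.003, 0.498, 0.867, -0.009]
wrist_force: [-17.9, -13.0, 6.7]
finger_gap: 34.5
finger_force: 11.4
```

```bash
python3 chk.py
```

```text
pose [518.8  80.   77.4] yaw 120.2 r 75.4 ang 126.4 F [-17.9 -13.    6.7] q7 -0.41
wrist few 0
top 154 z 111.4 tilt deg [-1.3  0.3]
```

Request:
{"name": "servo_tool", "arguments": {"rows": [{"dx":0,"dy":-0.15,"dz":0,"rx":0,"ry":0,"rz":0,"jaw":-0.2},{"dx":0,"dy":-0.15,"dz":0,"rx":0,"ry":0,"rz":0,"jaw":-0.2},{"dx":0,"dy":-0.12,"dz":0,"rx":0,"ry":0,"rz":0,"jaw":-0.2},{"dx":0,"dy":0,"dz":0,"rx":0,"ry":0,"rz":0,"jaw":-0.2},{"dx":0,"dy":0,"dz":0,"rx":0,"ry":0,"rz":0,"jaw":-0.2},{"dx":0,"dy":0,"dz":0,"rx":0,"ry":0,"rz":0,"jaw":-0.2},{"dx":0,"dy":0,"dz":0,"rx":0,"ry":0,"rz":0,"jaw":-0.2},{"dx":0,"dy":0,"dz":0,"rx":0,"ry":0,"rz":0,"jaw":-0.2}]}}

```text
clock: 14.28
tcp_pos: [511.8, 78.1, 79.8]
ee_rot: [0.0, 0.497, 0.867, 0.0]
wrist_force: [0.7, 1.0, 0.7]
finger_gap: 34.3
finger_force: 0.0
```

```bash
python3 chk.py;  python3 - <<'E'
from h import *
p,a=pose()
plan([(p[0],p[1],170,a,4),(460,170,200,a,4)],-0.2)
E
```

```text
pose [511.8  78.1  79.8] yaw 120.3 r 78.3 ang 131.3 F [0.7 1.  0.7] q7 -0.41
wrist few 0
top 194 z 110.6 tilt deg [-1.2  0.8]
[{"dx": 0.0, "dy": 0.0, "dz": -0.56, "rz": 0.0, "jaw": -0.2}, {"dx": 0.0, "dy": 0.0, "dz": -0.57, "rz": 0.0, "jaw": -0.2}, {"dx": 0.0, "dy": 0.0, "dz": -0.56, "rz": 0.0, "jaw": -0.2}, {"dx": 0.0, "dy": 0.0, "dz": -0.57, "rz": 0.0, "jaw": -0.2}, {"dx": 0.66, "dy": 0.01, "dz": -0.19, "rz": 0.0, "jaw": -0.2}, {"dx": 0.66, "dy": 0.01, "dz": -0.18, "rz": 0.0, "jaw": -0.2}, {"dx": 0.66, "dy": 0.02, "dz": -0.19, "rz": 0.0, "jaw": -0.2}, {"dx": 0.66, "dy": 0.01, "dz": -0.19, "rz": 0.0, "jaw": -0.2}]
```

Request:
{"name": "servo_tool", "arguments": {"rows": [{"dx":0,"dy":0,"dz":-0.56,"rx":0,"ry":0,"rz":0,"jaw":-0.2},{"dx":0,"dy":0,"dz":-0.56,"rx":0,"ry":0,"rz":0,"jaw":-0.2},{"dx":0,"dy":0,"dz":-0.56,"rx":0,"ry":0,"rz":0,"jaw":-0.2},{"dx":0,"dy":0,"dz":-0.56,"rx":0,"ry":0,"rz":0,"jaw":-0.2},{"dx":0.66,"dy":0.01,"dz":-0.19,"rx":0,"ry":0,"rz":0,"jaw":-0.2},{"dx":0.66,"dy":0.01,"dz":-0.19,"rx":0,"ry":0,"rz":0,"jaw":-0.2},{"dx":0.66,"dy":0.01,"dz":-0.19,"rx":0,"ry":0,"rz":0,"jaw":-0.2},{"dx":0.66,"dy":0.01,"dz":-0.19,"rx":0,"ry":0,"rz":0,"jaw":-0.2}]}}

```text
clock: 15.05
tcp_pos: [458.9, 170.6, 200.2]
ee_rot: [0.0, 0.498, 0.867, 0.0]
wrist_force: [-0.4, 1.2, -0.3]
finger_gap: 34.3
finger_force: 0.0
```

Request:
{"name": "servo_tool", "arguments": {"rows": [{"dx":0.6,"dy":-0.3,"dz":0,"rx":0,"ry":0,"rz":0,"jaw":-0.2},{"dx":0.6,"dy":-0.3,"dz":0,"rx":0,"ry":0,"rz":0,"jaw":-0.2},{"dx":0.6,"dy":-0.3,"dz":0,"rx":0,"ry":0,"rz":0,"jaw":-0.2},{"dx":0.6,"dy":-0.3,"dz":0,"rx":0,"ry":0,"rz":0,"jaw":-0.2},{"dx":0,"dy":0,"dz":0,"rx":0,"ry":0,"rz":0,"jaw":-0.2},{"dx":0,"dy":0,"dz":0,"rx":0,"ry":0,"rz":0,"jaw":-0.2},{"dx":0,"dy":0,"dz":0,"rx":0,"ry":0,"rz":0,"jaw":-0.2},{"dx":0,"dy":0,"dz":0,"rx":0,"ry":0,"rz":0,"jaw":-0.2}]}}

```text
clock: 15.72
tcp_pos: [370.5, 227.7, 199.6]
ee_rot: [0.0, 0.498, 0.867, -0.0]
wrist_force: [0.0, 0.4, 0.2]
finger_gap: 33.8
finger_force: 0.0
```

```bash
python3 chk.py;  python3 - <<'E'
from h import *
c=load('top');t=cv2.resize(c['color'][150:350,180:380,::-1],(400,400),interpolation=cv2.INTER_CUBIC)
s=snap('side')['color'][180:380,180:400,::-1];s=cv2.resize(s,(400,400))
cv2.imwrite('pics/t3.png',np.hstack([t,s]))
E
```

```text
pose [370.5 227.7 199.6] yaw 120.2 r 284.1 ang 132.8 F [0.  0.4 0.2] q7 -0.61
wrist few 0
top 316 z 110.1 tilt deg [ 0.1 -0.1]
```

View pics/t3.png

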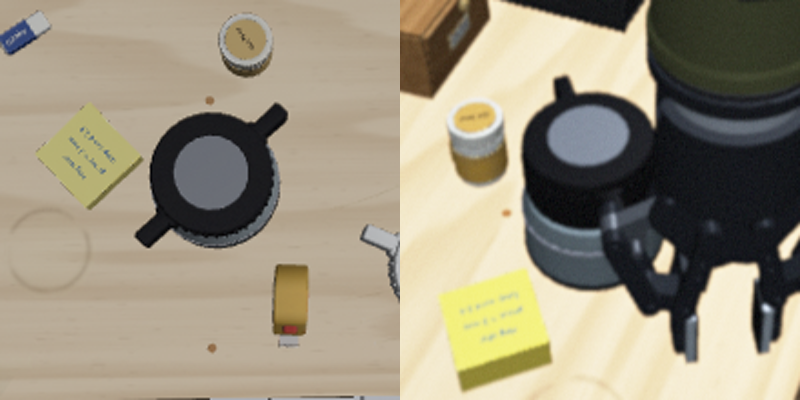

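The lid is level at z = 110.1 mm, which is the home height of 104 + 6. Its ears lie diagonally in the left view at (150,235) and (275,118), and the pot, notes and tape measure are unmoved. The arm is clear of everything, so I'll hand in.

```bash
python3 -c "
from workcell import *
print(sign_off())"
```

```text
the job is handed in; nothing more can be done
None
```

The job is handed in: I turned the lid back until it dropped 12 mm into the thread, then screwed it clockwise to its firm stop, where it sits level with its top 6 mm above the rim; the tape measure, notes and paint pot are where they stood.

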